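# Torque the sealing cap on the spare entry of the antenna junction box

### The job

The white sealing cap on the spare entry of the antenna junction box is only finger-tight. Put the ring of the torque wrench fully down over the cap's hex and turn it clockwise (seen from above) by its handle until the handle breaks away, and stop there: forcing it on past the break overtightens the cap. Then lift the wrench off without loosening the cap and lay it flat on the ledge clear of the junction box, leaving the other things where they are.

Things in the scene. Friction and masses are not known exactly. Their poses are not given: they have to be found in the camera images.
- junction_box: Grey-lidded cast aluminium box, 116 x 94 x 40 mm, fixed to the ledge, with 5 mm thick ears reaching 63 mm to either side (y). Origin: underside, on the axis of the spare entry; the box reaches from 42 mm before (-x) to 74 mm behind it and 47 mm to each side. A coax socket 54 mm along x has a black dust cap 20 mm wide, top 53 mm above the ledge.
- cap: White nylon sealing cap upright on the spare entry: hex 30 mm across flats, 18 mm high, with a domed top 22 mm wide, 12 mm high above it. Origin: on the axis at the hex's underside, 50 mm above the ledge, on a black seal ring 39 mm wide; z up, flats face x (red mark) and every 60 deg from it. Still turns 15 to 40 deg (unknown) clockwise at 0.3 to 0.7 N m drag, then beds and stiffens.
- seal_ring (a joint): Twist of the black seal ring under the cap, rad: near 0 until the cap beds on it, 0.03 to 0.065 once the wrench has broken at its set torque, overtightened above 0.10 (2.2 N m at the cap). Falls back if the cap is pushed anticlockwise, to 0.015 at about 0.5 N m. Too small to be seen well.
- wrench: Steel head of the break-over torque wrench (0.21 kg, 212 mm long in all, centre of mass 75 mm from the ring's axis): ring 50 mm wide, 18 mm high, hexagonal hole 31.5 mm across flats (about 0.1 rad free turn either way on the cap). Origin: ring's axis, underside, level with the handle's underside; x towards the unbroken handle, z up; flats face x and every 60 deg from it.
- handle: Blue flat-sided grip 22 mm wide, 24 high, from 40 to 145 mm along x. Origin: breakaway pin, underside, 42 mm from the ring's axis. Rigid with the head up to 0.98 N m about the pin (9.8 N at the band, 1.4 N m at the cap), then gives clockwise at that same torque for 0.26 rad, where a solid stop no longer limits it. Springs back straight when eased off.
- grip_band (a point): Middle of the yellow band on the handle: 100 mm along x from the breakaway pin, 142 mm from the ring's axis, 12 mm above the underside, which is half the handle's height. Left alone on the cap, the wrench stays there but the handle sags by up to 10 degrees; pulled up askew, the ring can jam on the hex.
- antenna_tray: Aluminium tray 300 x 120 x 24 mm holding five antenna sections; origin under its centre, long side along x.
- parts_box: Clear plastic parts box with hinged flap, shut, 132 x 92 x 43 mm; origin under its centre.
- capacitor: Grey radio tuning capacitor, 58 x 46 x 44 mm, with a 6 mm shaft that stands out 20 mm to -x; origin under its centre.
- screwdriver: Screwdriver 210 mm long with a brown wooden handle 26 mm thick, lying along its x; origin under its middle.
There are look-alikes about, which are no part of the job. Several things have the shape of the wrench; the one meant has the colours described above. Of the things shaped like the junction_box, the grey one is meant.

How it is judged:
On the way, in this order (a step that is already met when the one before it is completed fails the run):
1. the wrench's ring is fully down over the cap's hex (underside within 7 mm of the seal ring, centred within 4 mm) (z of wrench in the frame of cap below 0.007 m and horizontal distance between wrench and cap below 0.004 m and angle between wrench's own z axis and vertical below 0.25 rad), for 0.2 s.
2. with the ring on the cap and the cap bedded, the handle has broken away by more than 0.06 rad (all of step 1 and value of joint seal_ring between 0.015 and 0.1 rad and angle between the x axis of handle and the x axis of wrench, either way round above 0.06 rad), for 0.1 s.
At the end, for the whole second after the job is handed in: The cap is still tight (seal ring twist between 0.015 and 0.10 rad) and the wrench lies at rest, flat on the ledge (underside within 6 mm of it, level within 0.06 rad, handle down), its ring more than 100 mm from the cap (value of joint seal_ring between 0.015 and 0.1 rad and height (world z) of wrench below 0.006 m and angle between wrench's own z axis and vertical below 0.06 rad and height (world z) of grip_band below 0.022 m and horizontal distance between wrench and cap above 0.1 m and linear speed of wrench below 0.02 m/s); the robot touches nothing.
It fails at once if the sealing cap is overtightened (seal ring twist over 0.10 rad) (value of joint seal_ring above 0.1 rad).
It fails at once if the antenna tray is moved by more than 15 mm (distance of antenna_tray from where it was at the start of the episode above 0.015 m).
It fails at once if the parts box is moved by more than 15 mm (distance of parts_box from where it was at the start of the episode above 0.015 m).
It fails at once if the tuning capacitor is moved by more than 15 mm (distance of capacitor from where it was at the start of the episode above 0.015 m).
It fails at once if the screwdriver is moved by more than 15 mm (distance of screwdriver from where it was at the start of the episode above 0.015 m).
It also fails if it takes over 72 s, if anything falls off the work surface, if the arm or the gripper's body presses on something with over 40 N, if the wrist force passes 120 N, or if a joint passes its speed limit or range.

### The arm

A 7-joint arm with a two-finger parallel gripper is mounted at the origin on the work surface. World frame = base frame: x ahead of the robot, y to its left, z up, the work surface at z = 0. Lengths are in m, angles in rad, forces in N, time in s.
With the tool pointing down it reaches from about 0.425 to 0.875 m from the base axis. Payload 8.4 kg.
Tool frame: the origin (TCP) lies at the very end of the fingers, on their centre line; the grasp point (between the pads) lies 19 mm behind it; z points along the fingers, y is the line along which they close (so a half turn about z gives the same grasp; the last joint's range is limited). The gripper opens to 85 mm and grips with 20 to 120 N. Pads are 22 mm wide; open, the fingers measure 114 mm over their backs; the gripper's body (76 mm by 85 mm) begins 54 mm behind the grasp point. The pads swing forward as they close: fully open they stand 13 mm farther back than shut.
Start: joints at [1.2, 0.333, 0.04, 1.465, -0.013, 1.343, -0.059], TCP at [0.174, -0.626, 0.21] pointing down, gripper open.
Joint ranges: [-2.58, 2.58], [-0.38, 2.09], [-1.3, 1.39], [0.25, 2.4], [-1.5, 4.64], [0.08, 2.09], [-2.65, 2.65]. Speed limits (rad/s): [2.22, 2.22, 2.79, 2.79, 3.14, 3.14, 3.14].

### API

Orientations are given as a rotation vector (axis times angle).
In Python, from bench import get_obs, read_camera, close_job gives the robot as it stands.
- The arm moves only by the shell command python3 -m pendant 'ROWS' [FORCE]. ROWS is JSON, a list that holds one entry, the list of rows, each a list of 5 numbers: the gripper's target within -1 to 1 (shut at 1, half-way at 0, fully open at -1), then the shift along the tool's x, y, z in cm, then the turn about the tool's z in rad. A call has 1 to 20 rows; each row shifts and turns the commanded pose from where the row before left it, along the tool's axes as they then stand; what a row does not reach is not made up. A row lasts 1/12 s, in which the tool goes at most 41.7 mm and 7.16 degrees, less where a joint would pass 70% of its speed; a pose out of reach is approached as far as the arm can. A call with a gripper value outside its range is refused whole. The fingers move at their own pace and stop on an object; FORCE is the grip in N (left out, the last holds). Time passes only in rows, so rows that do not move let the fingers close. It gives the time, the measured TCP pose, the force and the opening at its end, in the units of the state.
- get_obs(): the state, without advancing time (a new reading comes with each control period).
- read_camera(name): name is "scene" or "top" or "wrist"; returns a dict with "frame" (400x640x3 uint8, red, green, blue), "fx", "fy", "cx", "cy" (pixels), "dist" ([k1, k2, p1, p2, k3] as OpenCV has them; the pictures are not rectified), "pose" (4x4, takes a point from camera to world coordinates). Camera axes: x right, y down, z forward; pixel columns grow to the right and rows downward; lengths in m; the calibration is good to about 2 mm. A picture is of the moment at which its call begins. There is no depth.
- close_job(): hands the job in, once; it reports no verdict.
The state is a dict: "clock": time; "joint_positions": joint angles; "qd": joint speeds; "effort": joint torques, N m; "ee_pos": TCP position; "ee_rot": TCP orientation; "wrist_force": force on the tool from outside, world axes, zero at the start; "moment": the same for the moment, N m; "finger_gap": opening from 0.0 (shut) to 1.0 (fully open).
Only numpy, scipy, OpenCV 4.12 (cv2) and the standard library are available. Lean on these libraries where they do the work, as an engineer would, in place of code of your own. Each camera call takes 0.05 s, during which the arm holds its last target. There are 200 camera calls.

## Working session

There is one attempt and no reset: what is moved stays moved. The work goes in short steps, Python scripts to look and compute and a shell command to move; the robot and the scene stay as the last step left them, time stands still between calls to the robot, and variables do not carry over. Pictures are saved under pics/ and viewed, on a budget of 10 in all, crops included, one or two more only if the job needs it, and the job is handed in when it is done.

```bash
ls; mkdir -p pics; python3 - <<'E'
from bench import *
import cv2,numpy as np
print(get_obs())
for n in("scene","top"):
    c=read_camera(n);cv2.imwrite(f"pics/{n}0.png",c["frame"][:,:,::-1]);print(n,c["fx"],c["cx"],c["cy"],c["dist"],np.round(c["pose"],3))
E
```

```text
pics
{'clock': 0.0, 'joint_positions': array([ 1.19981388,  0.33391245,  0.03987187,  1.46628418, -0.0134165 ,
        1.34332833, -0.05850443]), 'qd': array([ 0.00127603, -0.00067866,  0.0011387 ,  0.00280422, -0.00105314,
        0.00134752,  0.00140412]), 'effort': array([ 2.60093599e-03, -6.58561420e+01,  1.36655387e+00, -4.05555582e+01,
        1.67202170e-02,  1.27654447e-02, -3.21777770e-05]), 'ee_pos': array([ 0.17433116, -0.62565738,  0.20891396]), 'ee_rot': array([-3.11101521e+00, -4.25343702e-01,  5.03427446e-04]), 'wrist_force': array([ 0.35851278, -0.44051592, -1.17962813]), 'moment': array([-0.03466901,  0.00595645,  0.02752344]), 'finger_gap': 1.0023673911834081}
scene 361.68484353505255 315.54211237308675 197.61162459584617 [0.01295365 0.         0.         0.         0.        ] [[-0.207  0.566 -0.798  1.446]
 [ 0.978  0.111 -0.175  0.18 ]
 [-0.01  -0.817 -0.577  0.723]
 [ 0.     0.     0.     1.   ]]
top 368.87214248536117 318.8012532489482 199.65222078410605 [0.01170983 0.         0.         0.         0.        ] [[-0.021 -0.997  0.077  0.444]
 [-1.     0.02  -0.013 -0.014]
 [ 0.011 -0.077 -0.997  1.202]
 [ 0.     0.     0.     1.   ]]
```

View pics/top0.png

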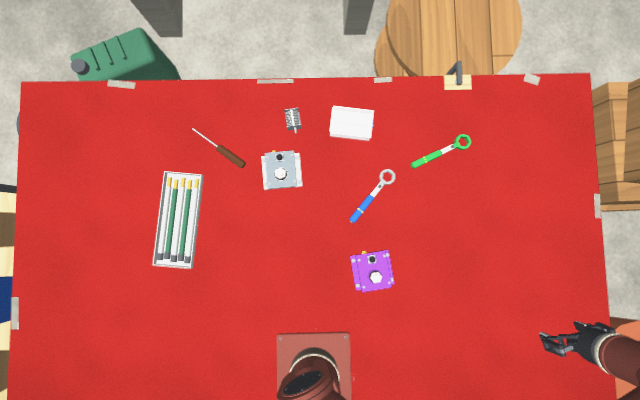

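View pics/scene0.png

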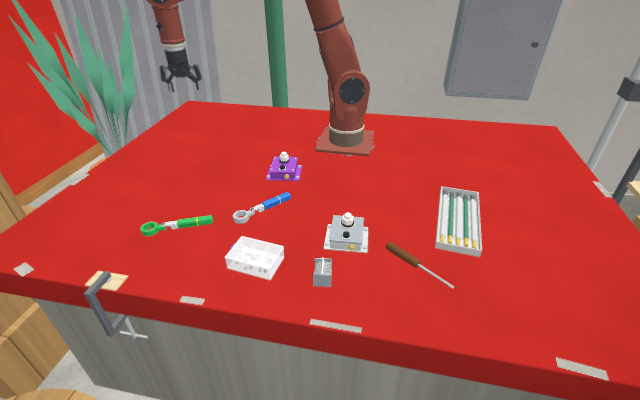

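```bash
cat > h.py <<'E'
from bench import *
import cv2,numpy as np
from scipy.spatial.transform import Rotation as R
def K(c): return np.array([[c["fx"],0,c["cx"]],[0,c["fy"],c["cy"]],[0,0,1.]])
def ray(c,uv,z):
    p=cv2.undistortPoints(np.array(uv,float).reshape(-1,1,2),K(c),np.array(c["dist"],float))[:,0]
    d=np.c_[p,np.ones(len(p))]@c["pose"][:3,:3].T; o=c["pose"][:3,3]
    return o+d*((z-o[2])/d[:,2])[:,None]
def proj(c,P):
    T=np.linalg.inv(c["pose"]); rv,_=cv2.Rodrigues(T[:3,:3])
    return cv2.projectPoints(np.array(P,float).reshape(-1,1,3),rv,T[:3,3],K(c),np.array(c["dist"],float))[0][:,0]
def hsv(c,lo,hi): return cv2.inRange(cv2.cvtColor(c["frame"],cv2.COLOR_RGB2HSV),np.array(lo),np.array(hi))
def blobs(m,amin=15):
    n,l,s,ce=cv2.connectedComponentsWithStats(m); return [(s[i,4],*np.round(ce[i],1),*s[i,:4]) for i in range(1,n) if s[i,4]>=amin]
E
python3 - <<'E'
from h import *
np.set_printoptions(precision=3,suppress=True)
c=read_camera("top")
for n,lo,hi,z in(("blue",(100,120,60),(125,255,255),.024),("white",(0,0,200),(179,40,255),.07),("grey",(80,10,80),(125,90,255),.04),("notred",(15,0,0),(165,255,255),.02)):
    for b in blobs(hsv(c,lo,hi)):
        if 150<b[1]<480 and 90<b[2]<290: print(n,b,ray(c,[b[1:3]],z)[0])
m=hsv(c,(100,120,60),(125,255,255));p=np.argwhere(m[150:240,330:400])[:,::-1]+[330,150]
w=ray(c,p,.024)[:,:2];print(cv2.fitLine(w.astype(np.float32),cv2.DIST_L2,0,.01,.01).ravel(), w.min(0),w.max(0))
for n,uv,z in(("ring",(387.5,177),.018),("cap",(280.5,173),.08),("capac",(293,120),.044),("pbox",(352,123),.043),("drvtip",(193,129),.01),("drvend",(243,164),.013),("tray near",(200,174),.024),("tray nearlow",(190,267),.024)):print(n,ray(c,[uv],z)[0])
cv2.imwrite("pics/z1.png",cv2.resize(c["frame"][90:290,230:430,::-1],None,fx=3,fy=3,interpolation=cv2.INTER_CUBIC))
E
```

```text
blue (np.int32(108), np.float64(365.7), np.float64(202.6), np.int32(358), np.int32(195), np.int32(16), np.int32(16)) [ 0.523 -0.179  0.024]
blue (np.int32(85), np.float64(355.3), np.float64(215.7), np.int32(350), np.int32(210), np.int32(12), np.int32(13)) [ 0.482 -0.144  0.024]
white (np.int32(1278), np.float64(351.1), np.float64(122.5), np.int32(329), np.int32(106), np.int32(45), np.int32(34)) [ 0.772 -0.134  0.07 ]
white (np.int32(53), np.float64(291.5), np.float64(117.0), np.int32(288), np.int32(109), np.int32(7), np.int32(17)) [0.793 0.052 0.07 ]
white (np.int32(43), np.float64(204.7), np.float64(137.3), np.int32(193), np.int32(128), np.int32(24), np.int32(19)) [0.733 0.322 0.07 ]
white (np.int32(57), np.float64(446.0), np.float64(149.0), np.int32(440), np.int32(145), np.int32(14), np.int32(9)) [ 0.682 -0.428  0.07 ]
white (np.int32(1232), np.float64(281.0), np.float64(169.7), np.int32(261), np.int32(151), np.int32(41), np.int32(38)) [0.627 0.087 0.07 ]
white (np.int32(173), np.float64(382.0), np.float64(182.3), np.int32(370), np.int32(169), np.int32(25), np.int32(28)) [ 0.582 -0
[... 2627 characters left out ...]
p.int32(368), np.float64(368.5), np.float64(199.1), np.int32(349), np.int32(169), np.int32(45), np.int32(54)) [ 0.534 -0.189  0.02 ]
notred (np.int32(3665), np.float64(177.8), np.float64(219.6), np.int32(153), np.int32(171), np.int32(50), np.int32(97)) [0.481 0.421 0.02 ]
notred (np.int32(1432), np.float64(371.8), np.float64(270.5), np.int32(350), np.int32(250), np.int32(45), np.int32(43)) [ 0.307 -0.192  0.02 ]
[ 0.765 -0.644  0.505 -0.164] [ 0.462 -0.203] [ 0.547 -0.127]
ring [ 0.605 -0.253  0.018]
cap [0.615 0.088 0.08 ]
capac [0.791 0.049 0.044]
pbox [ 0.778 -0.14   0.043]
drvtip [0.777 0.378 0.01 ]
drvend [0.657 0.215 0.013]
tray near [0.625 0.351 0.024]
tray nearlow [0.331 0.38  0.024]
```

View pics/z1.png

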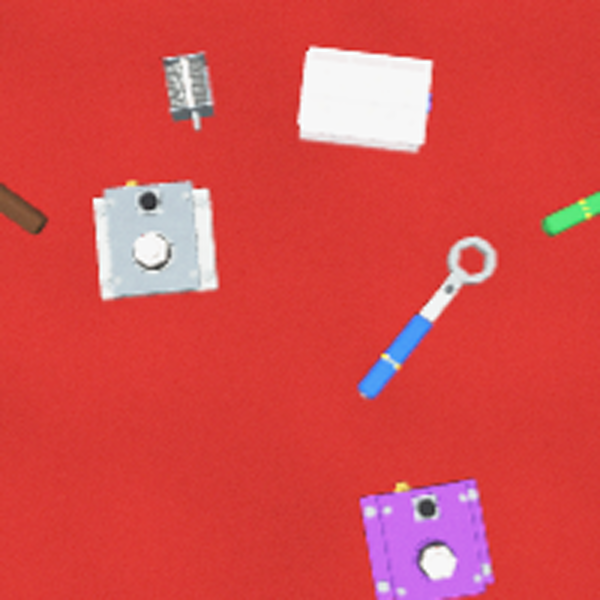

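The top view shows the blue wrench ring at about (387,176) and its band at (360,210). That puts the ring at (0.607, -0.25) and the band at (0.499, -0.16), 141 mm apart against the 142 mm given. The grey box's cap is at (281,173), about (0.615, 0.088). I'll move above the band.

```bash
cat > go.py <<'E'
import sys
from h import *
def need(t,psi):
    o=get_obs();Rm=R.from_rotvec(o["ee_rot"]).as_matrix();d=Rm.T@(np.array(t)-o["ee_pos"])
    y=np.degrees(np.arctan2(Rm[1,0],Rm[0,0]));tu=-((psi-y+180)%360-180)
    print("clock %.2f pos %s yaw %.1f tilt %.2f | cm %s turn %.3f rad | F %s M %s gap %.3f j7 %.2f"%(o["clock"],np.round(o["ee_pos"],4),y,np.degrees(np.arccos(-Rm[2,2])),np.round(d*100,2),np.radians(tu),np.round(o["wrist_force"],1),np.round(o["moment"],2),o["finger_gap"],o["joint_positions"][6]))
if __name__=="__main__": a=list(map(float,sys.argv[1:])); need(a[:3],a[3])
E
python3 -m pendant '[[[-1,2.74,-2.26,0,0],[-1,2.74,-2.26,0,0],[-1,2.74,-2.26,0,0],[-1,2.74,-2.26,0,0],[-1,2.74,-2.26,0,0],[-1,2.74,-2.26,0,0],[-1,2.74,-2.26,0,0],[-1,2.74,-2.26,0,0],[-1,2.74,-2.26,0,0],[-1,2.74,-2.26,0,0],[-1,2.74,-2.26,0,0],[-1,2.74,-2.26,0,0],[-1,2.74,-2.26,0,0],[-1,2.74,-2.26,0,0],[-1,2.74,-2.26,0,0],[-1,2.74,-2.26,0,0],[-1,0,0,0,0.1],[-1,0,0,0,0.1],[-1,0,0,0,0.1],[-1,0,0,0,0.1]]]'
python3 -m pendant '[[[-1,0,0,0,0.1],[-1,0,0,0,0.1],[-1,0,0,0,0.1],[-1,0,0,0,0.1],[-1,0,0,0,0.1],[-1,0,0,0,0.07],[-1,0,0,0,0],[-1,0,0,0,0]]]'
python3 go.py .5 -.16 .2 -40
python3 - <<'E'
from h import *
c=read_camera("wrist");cv2.imwrite("pics/w1.png",c["frame"][:,:,::-1]);print(c["fx"],np.round(c["pose"],3),blobs(hsv(c,(100,120,60),(125,255,255)),60),blobs(hsv(c,(20,120,120),(35,255,255)),40))
E
```

```text
clock: 1.82
ee_pos: [0.4996, -0.1599, 0.2095]
ee_rot: [-3.134, 0.208, 0.001]
wrist_force: [0.3, -0.2, 0.7]
finger_gap: 1.003
clock: 2.48
ee_pos: [0.4996, -0.1601, 0.2097]
ee_rot: [-2.953, 1.071, 0.0]
wrist_force: [0.7, -0.7, 0.2]
finger_gap: 1.004
clock 2.48 pos [ 0.4996 -0.1601  0.2097] yaw -39.9 tilt 0.02 | cm [ 0.03 -0.03  0.97] turn 0.002 rad | F [ 0.7 -0.7  0.2] M [ 0.01 -0.01  0.02] gap 1.004 j7 -2.07
317.11634881610684 [[-0.64  -0.726 -0.251  0.565]
 [-0.768  0.605  0.21  -0.214]
 [-0.     0.327 -0.945  0.373]
 [ 0.     0.     0.     1.   ]] [(np.int32(986), np.float64(312.2), np.float64(145.3), np.int32(303), np.int32(119), np.int32(20), np.int32(54)), (np.int32(582), np.float64(312.1), np.float64(192.1), np.int32(303), np.int32(176), np.int32(19), np.int32(34))] [(np.int32(121), np.float64(387.2), np.float64(250.5), np.int32(382), np.int32(245), np.int32(12), np.int32(13))]
```

View pics/w1.png

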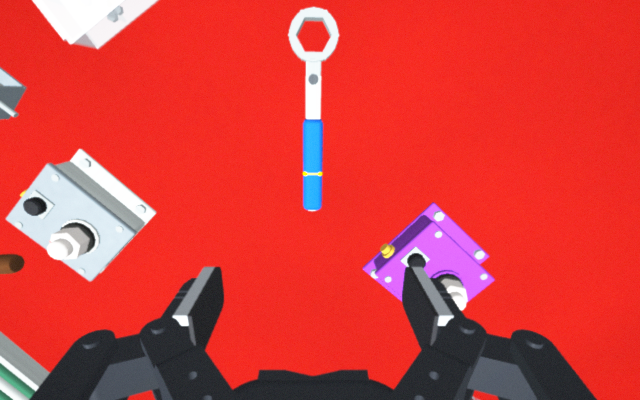

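```bash
python3 - <<'E'
from h import *
np.set_printoptions(precision=4,suppress=True)
c=read_camera("wrist")
m=hsv(c,(100,120,60),(125,255,255));p=np.argwhere(m)[:,::-1]
w=ray(c,p,.024)[:,:2];f=cv2.fitLine(w.astype(np.float32),cv2.DIST_L2,0,.01,.01).ravel();print(f,np.degrees(np.arctan2(f[1],f[0])))
m=hsv(c,(0,0,110),(179,70,255))[0:118,270:360]
cs,_=cv2.findContours(m,cv2.RETR_CCOMP,cv2.CHAIN_APPROX_NONE)
for q in cs:
    if len(q)>20:
        M=cv2.moments(q);print(len(q),M["m00"],ray(c,[(M["m10"]/M["m00"]+270,M["m01"]/M["m00"])],.018), cv2.boundingRect(q))
b=ray(c,[(312.5,174.5)],.024);print("band",b)
E
python3 go.py .499 -.16 .004 -40
```

```text
[ 0.7663 -0.6425  0.509  -0.1663] -39.976543
259 2870.5 [[ 0.5978 -0.2416  0.018 ]] (18, 7, 51, 111)
99 845.5 [[ 0.6072 -0.2494  0.018 ]] (26, 20, 35, 33)
band [[ 0.499  -0.1584  0.024 ]]
clock 2.58 pos [ 0.4997 -0.1601  0.2097] yaw -39.9 tilt 0.01 | cm [-0.05  0.04 20.57] turn 0.002 rad | F [-0.4  0.1  0.1] M [-0.   -0.04 -0.05] gap 1.001 j7 -2.07
```

```bash
python3 -m pendant '[[[-1,-0.15,-0.08,3.6,0],[-1,0,0,3.6,0],[-1,0,0,3.6,0],[-1,0,0,3.6,0],[-1,0,0,3.6,0],[-1,0,0,1.3,0],[-1,0,0,1.3,0],[-1,0,0,0,0],[1,0,0,0,0],[1,0,0,0,0],[1,0,0,0,0],[1,0,0,0,0],[1,0,0,0,0],[1,0,0,0,0],[1,0,0,0,0],[1,0,0,0,0],[1,0,0,0,0],[1,0,0,0,0]]]' 100
python3 go.py .499 -.1585 .2 -40
```

```text
clock: 4.08
ee_pos: [0.4991, -0.1585, 0.0038]
ee_rot: [-2.952, 1.075, 0.0]
wrist_force: [0.8, -1.1, -0.1]
finger_gap: 0.001
clock 4.08 pos [ 0.4991 -0.1585  0.0038] yaw -40.0 tilt 0.00 | cm [-1.000e-02  0.000e+00 -1.962e+01] turn -0.000 rad | F [ 0.8 -1.1 -0.1] M [ 0.01 -0.01 -0.1 ] gap 0.001 j7 -2.16
```

```bash
python3 - <<'E'
from h import *
c=read_camera("wrist");cv2.imwrite("pics/w2.png",c["frame"][:,:,::-1])
E
```

```text
(no output)
```

View pics/w2.png

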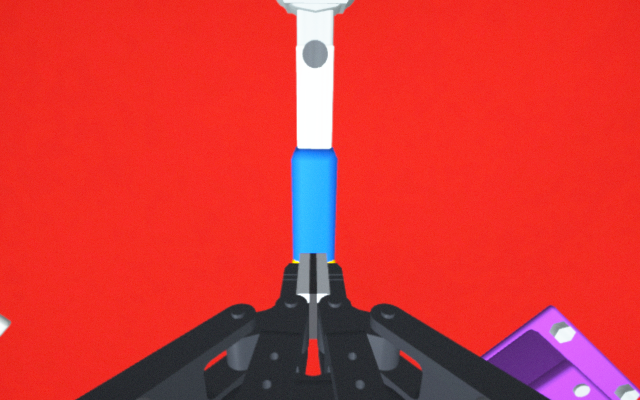

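```bash
python3 - <<'E'
from h import *
c=read_camera("wrist");np.set_printoptions(precision=3,suppress=True)
o=get_obs();print(o["finger_gap"],o["ee_pos"])
print(proj(c,[[.499,-.1585,.004],[.499,-.1585,.023],[.499,-.1585,.024],[.499,-.1585,.043],[.6072,-.2494,.018],[.575,-.2223,.018]]))
d=np.array([.766,-.643])
print(ray(c,[(313,262)],.024),ray(c,[(313,253)],.024),ray(c,[(315,54)],.018), ray(c,[(292,200),(336,200)],.024),ray(c,[(300,253),(328,253)],.024))
t=read_camera("scene");cv2.imwrite("pics/s2.png",cv2.resize(t["frame"][140:260,180:360,::-1],None,fx=4,fy=4,interpolation=cv2.INTER_CUBIC))
E
```

```text
-0.0007870654078009096 [ 0.499 -0.159  0.004]
[[313.842 249.944]
 [313.959 267.02 ]
 [313.966 268.022]
 [314.113 289.535]
 [314.841 -58.834]
 [314.425  58.519]]
[[ 0.502 -0.16   0.024]] [[ 0.506 -0.164  0.024]] [[ 0.576 -0.224  0.018]] [[ 0.534 -0.174  0.024]
 [ 0.521 -0.19   0.024]] [[ 0.51  -0.159  0.024]
 [ 0.501 -0.169  0.024]]
```

View pics/s2.png

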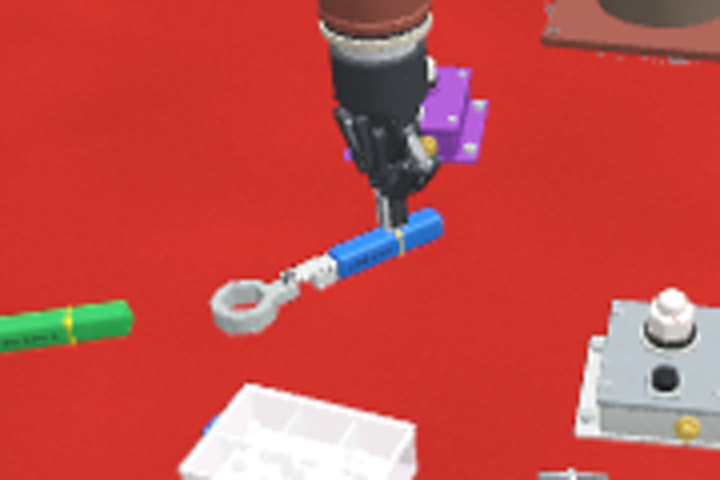

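```bash
python3 -m pendant '[[[1,0,0,-2,0],[1,0,0,-2,0],[1,0,0,-2,0],[1,0,0,0,0]]]'
python3 - <<'E'
from h import *
c=read_camera("wrist");np.set_printoptions(precision=3,suppress=True)
o=get_obs();p=o["ee_pos"];print(p,o["finger_gap"])
f=np.array([.766,-.643,0])*.011
print(proj(c,[p,p+f,p+f+[0,0,.02]]))
print(ray(c,[(313,262)],.024))
a=c["frame"][100:400,200:440,::-1]
t=read_camera("scene");print(proj(t,[p,p+[0,0,.02]]))
b=t["frame"][140:215,220:320,::-1]
cv2.imwrite("pics/w3.png",np.hstack([cv2.resize(a,(400,500)),cv2.resize(b,(400,500*75*4//100//3*0+300)) if 0 else cv2.copyMakeBorder(cv2.resize(b,(400,300),interpolation=cv2.INTER_CUBIC),0,200,0,0,cv2.BORDER_CONSTANT)]))
E
```

```text
clock: 4.57
ee_pos: [0.5015, -0.1591, 0.0676]
ee_rot: [-2.952, 1.075, -0.009]
wrist_force: [1.2, -0.1, 1.3]
finger_gap: -0.005
[ 0.501 -0.159  0.066] 0.00331683032886145
[[314.527 249.412]
 [314.581 232.034]
 [314.714 248.02 ]]
[[ 0.477 -0.138  0.024]]
[[276.54  186.654]
 [276.094 181.544]]
```

View pics/w3.png

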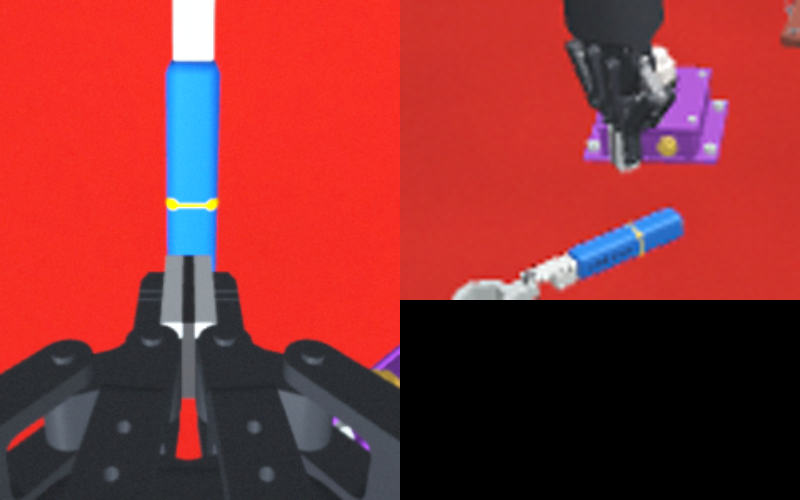

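```bash
python3 -m pendant '[[[1,0,2.5,0,0],[1,0,2.5,0,0],[1,0,0,2,0],[1,0,0,2,0],[1,0,0,2,0],[1,0,0,0,0]]]'
for i in 1 ; do python3 -m pendant '[[[1,0,0,0.3,0],[1,0,0,0,0]]]'; python3 -m pendant '[[[1,0,0,0.3,0],[1,0,0,0,0]]]'; python3 -m pendant '[[[1,0,0,0.3,0],[1,0,0,0,0]]]';  done | grep -E 'pos|force'
```

```text
clock: 5.17
ee_pos: [0.4635, -0.1957, -0.0004]
ee_rot: [-2.951, 1.075, 0.011]
wrist_force: [-1.4, 0.3, -0.4]
finger_gap: -0.003
ee_pos: [0.4669, -0.1966, 0.0007]
wrist_force: [0.3, -0.2, 0.2]
ee_pos: [0.4674, -0.1969, -0.0017]
wrist_force: [-0.4, 0.1, -0.4]
ee_pos: [0.467, -0.1969, -0.0051]
wrist_force: [-0.2, -0.2, -0.8]
```

```bash
for i in 1 ; do python3 -m pendant '[[[1,0,0,0.2,0],[1,0,0,0,0]]]'; python3 -m pendant '[[[1,0,0,0.2,0],[1,0,0,0,0]]]'; python3 -m pendant '[[[1,0,0,0.2,0],[1,0,0,0,0]]]'; python3 -m pendant '[[[1,0,0,0.2,0],[1,0,0,0,0]]]';  done | grep -E 'pos|force'
```

```text
ee_pos: [0.4669, -0.1968, -0.0073]
wrist_force: [-0.0, -0.5, -0.4]
ee_pos: [0.4668, -0.1968, -0.0094]
wrist_force: [-0.3, -0.6, 0.1]
ee_pos: [0.4668, -0.1967, -0.0115]
wrist_force: [-0.3, -0.2, -0.3]
ee_pos: [0.4668, -0.1967, -0.0135]
wrist_force: [-0.1, -0.2, 0.0]
```

```bash
for i in 1 ; do python3 -m pendant '[[[1,0,0,0.2,0],[1,0,0,0,0]]]'; python3 -m pendant '[[[1,0,0,0.2,0],[1,0,0,0,0]]]'; python3 -m pendant '[[[1,0,0,0.2,0],[1,0,0,0,0]]]';  done | grep -E 'pos|force'
```

```text
ee_pos: [0.4668, -0.1967, -0.0155]
wrist_force: [0.4, -0.1, -0.1]
ee_pos: [0.4668, -0.1967, -0.0175]
wrist_force: [-0.1, 0.4, 0.6]
ee_pos: [0.4667, -0.1968, -0.0195]
wrist_force: [-0.4, 1.0, 0.1]
```

```bash
for i in 1 ; do python3 -m pendant '[[[1,0,0,0.2,0],[1,0,0,0,0]]]'; python3 -m pendant '[[[1,0,0,0.2,0],[1,0,0,0,0]]]'; done | grep -E 'pos|force'
python3 - <<'E'
from h import *
c=read_camera("wrist");t=read_camera("scene")
a=cv2.resize(c["frame"][150:300,200:440,::-1],(480,300))
o=get_obs()["ee_pos"];u=proj(t,[o])[0].astype(int);print(o,u,proj(t,[[o[0],o[1],0]]))
b=cv2.resize(t["frame"][u[1]-40:u[1]+20,u[0]-48:u[0]+48,::-1],(480,300),interpolation=cv2.INTER_CUBIC)
cv2.imwrite("pics/w4.png",np.vstack([a,b]))
E
```

```text
ee_pos: [0.4671, -0.1969, -0.0212]
wrist_force: [0.7, -0.5, -0.7]
ee_pos: [0.4671, -0.1969, -0.0215]
wrist_force: [-9.2, 3.6, 26.4]
[ 0.46715493 -0.19687335 -0.02146633] [270 201] [[270.29412355 196.02752164]]
```

View pics/w4.png

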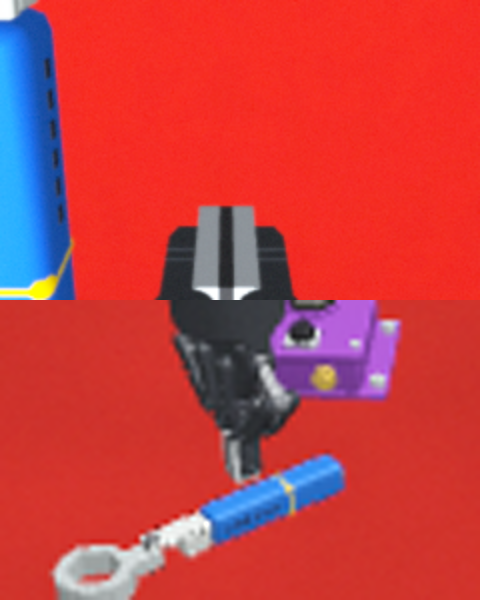

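The fingertips touch the ledge at a reported z of -0.0212, so they sit about 21 mm shorter than the reported TCP. The first close therefore missed, just above the handle. I'll regrasp with that offset.

```bash
python3 -m pendant '[[[1,0,0,-2.5,0],[-1,0,0,-3,0],[-1,0,-2.5,0,0],[-1,0,-2.5,0,0],[-1,0,0,0,0],[-1,0,0,0,0],[-1,0,0,0,0],[-1,0,0,0,0]]]'
python3 go.py .499 -.1585 -.018 -40
```

```text
clock: 7.93
ee_pos: [0.4982, -0.1594, 0.0314]
ee_rot: [2.951, -1.076, -0.001]
wrist_force: [-0.3, -0.2, 0.8]
finger_gap: 0.977
clock 7.93 pos [ 0.4982 -0.1594  0.0314] yaw -40.1 tilt 0.06 | cm [ 0.01 -0.12  4.94] turn -0.001 rad | F [-0.3 -0.2  0.8] M [ 0.01  0.02 -0.02] gap 0.977 j7 -2.14
```

```bash
python3 -m pendant '[[[-1,0,-0.1,2.5,0],[-1,0,0,1.5,0],[-1,0,0,0.9,0],[-1,0,0,0,0],[1,0,0,0,0],[1,0,0,0,0],[1,0,0,0,0],[1,0,0,0,0],[1,0,0,0,0],[1,0,0,0,0],[1,0,0,0,0],[1,0,0,0,0]]]' 60
python3 go.py .499 -.1585 -.018 -40
```

```text
clock: 8.93
ee_pos: [0.5004, -0.158, -0.0164]
ee_rot: [2.952, -1.075, 0.002]
wrist_force: [-0.4, 0.1, 6.7]
finger_gap: 0.242
clock 8.93 pos [ 0.5004 -0.158  -0.0164] yaw -40.0 tilt 0.07 | cm [-0.07  0.13  0.16] turn -0.000 rad | F [-0.4  0.1  6.7] M [ 0.06  0.21 -0.07] gap 0.242 j7 -2.17
```

```bash
python3 -m pendant '[[[1,0,0,0,0],[1,0,0,-1,0],[1,0,0,-2.5,0],[1,0,0,-2.5,0],[1,0,0,-2.5,0],[1,0,0,-2.5,0],[1,0,0,-1.6,0],[1,0,0,0,-0.06],[1,0,0,0,-0.12],[1,0,0,0,-0.12],[1,0,0,0,-0.12],[1,0,0,0,-0.12],[1,0,0,0,-0.12],[1,0,0,0,-0.12],[1,0,0,0,-0.12],[1,0,0,0,-0.12],[1,0,0,0,-0.12],[1,0,0,0,-0.12],[1,0,0,0,-0.12],[1,0,0,0,-0.12]]]' 110
python3 -m pendant '[[[1,1,-0.1,0,0],[1,2.5,-0.28,0,0],[1,2.5,-0.28,0,0],[1,2.5,-0.28,0,0],[1,2.5,-0.28,0,0],[1,2.5,-0.28,0,0],[1,2.5,-0.28,0,0],[1,2.5,-0.28,0,0],[1,1.5,-0.2,0,0],[1,0,0,0,0],[1,0,0,0,0]]]'
python3 go.py .6255 0 .11 45
python3 - <<'E'
from h import *
c=read_camera("wrist");cv2.imwrite("pics/w5.png",c["frame"][:,:,::-1]);np.savez("w5.npz",**c)
t=read_camera("scene");cv2.imwrite("pics/s5.png",t["frame"][:,:,::-1]);np.savez("s5.npz",**t)
t=read_camera("top");np.savez("t5.npz",**t)
print(proj(c,[[.615,.088,.068]]))
E
```

```text
clock: 10.6
ee_pos: [0.4993, -0.1576, 0.1091]
ee_rot: [-2.889, -1.235, 0.001]
wrist_force: [-0.1, 0.3, -2.0]
finger_gap: 0.228
clock: 11.52
ee_pos: [0.6225, 0.0029, 0.1086]
ee_rot: [-2.892, -1.225, 0.001]
wrist_force: [-0.1, 0.8, -1.6]
finger_gap: 0.23
clock 11.52 pos [0.6225 0.0029 0.1086] yaw 45.9 tilt 0.05 | cm [ 0.    0.41 -0.14] turn 0.016 rad | F [-0.1  0.8 -1.6] M [-0.08  0.15  0.01] gap 0.230 j7 -1.02
[[211.38199389 142.23732099]]
```

View pics/w5.png

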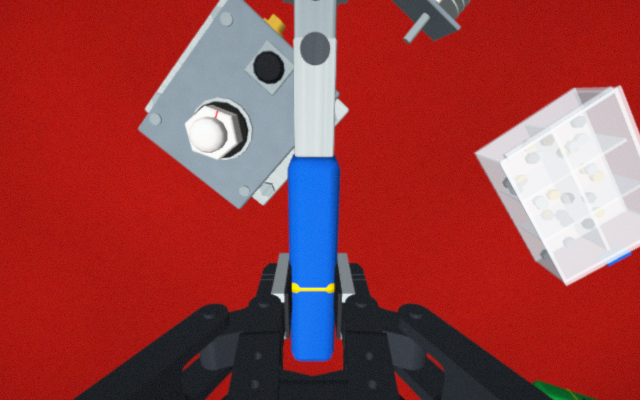

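```bash
python3 - <<'E'
from h import *
np.set_printoptions(precision=4,suppress=True)
c=dict(np.load("w5.npz"))
z=cv2.resize(c["frame"][95:165,175:255,::-1],None,fx=9,fy=9,interpolation=cv2.INTER_CUBIC);cv2.imwrite("pics/z5.png",z[:600])
hs=cv2.cvtColor(c["frame"],cv2.COLOR_RGB2HSV)
for v in (150,185,215):
    m=cv2.inRange(hs,np.array((0,0,v)),np.array((179,30,255)));m[:95]=0;m[165:]=0;m[:,:175]=0;m[:,255:]=0
    print(v,blobs(m))
r=cv2.inRange(c["frame"].astype(np.int16)[:,:,0]-c["frame"][:,:,1],40,255)[95:165,190:245];p=np.argwhere(r)
print("red",len(p),p.mean(0)[::-1]+[190,95])
# pin
m=cv2.inRange(hs,np.array((0,0,60)),np.array((179,80,150)))[20:75,298:332];print("pin",blobs(m))
m=hsv(c,(20,120,120),(35,255,255));m[:270]=0;print("band",blobs(m,5))
b=hsv(c,(100,120,60),(125,255,255))[165:260,280:350]
cc=[np.flatnonzero(r).mean()+280 for r in b];print("handle centre col rows165,259",np.polyfit(np.arange(165,260),cc,1),cc[0],cc[-1], (b[0]>0).sum(),(b[-1]>0).sum())
o=get_obs();print(o["ee_pos"])
E
```

```text
150 [(np.int32(2380), np.float64(214.4), np.float64(130.6), np.int32(184), np.int32(97), np.int32(69), np.int32(64))]
185 [(np.int32(348), np.float64(231.9), np.float64(121.9), np.int32(194), np.int32(97), np.int32(58), np.int32(63)), (np.int32(1780), np.float64(209.2), np.float64(132.7), np.int32(184), np.int32(106), np.int32(53), np.int32(54))]
215 [(np.int32(58), np.float64(240.8), np.float64(112.6), np.int32(226), np.int32(100), np.int32(25), np.int32(31)), (np.int32(1574), np.float64(208.7), np.float64(132.2), np.int32(185), np.int32(106), np.int32(51), np.int32(53)), (np.int32(41), np.float64(245.5), np.float64(143.7), np.int32(238), np.int32(132), np.int32(13), np.int32(23))]
red 20 [216.15 113.5 ]
pin [(np.int32(788), np.float64(16.7), np.float64(28.0), np.int32(2), np.int32(12), np.int32(30), np.int32(33))]
band [(np.int32(201), np.float64(312.9), np.float64(288.3), np.int32(292), np.int32(283), np.int32(43), np.int32(10))]
handle centre col rows165,259 [ -0.0091 315.0213] 313.5 312.5 50 48
[0.6221 0.0003 0.1088]
```

View pics/z5.png

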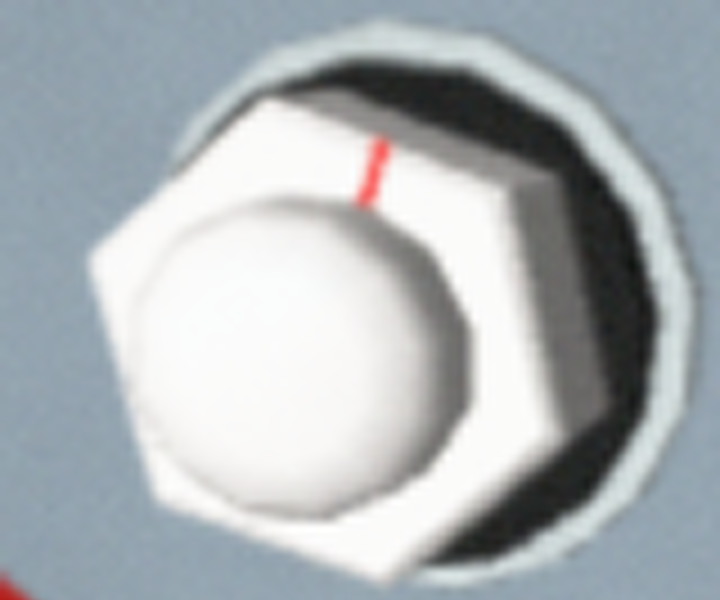

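```bash
python3 - <<'E'
from h import *
np.set_printoptions(precision=4,suppress=True)
c=dict(np.load("w5.npz"))
q=np.array([(268,98),(507,188),(560,445),(385,580),(157,497),(90,262)],float)
uv=(q+.5)/9-.5+[175,95]
P=ray(c,uv,.068)[:,:2];C=P.mean(0);d=P-C
print("cap",C,"radii",np.linalg.norm(d,axis=1),"exp .01732")
a=np.degrees(np.arctan2(d[:,1],d[:,0]));print("corner az",a)
yaw=np.degrees(np.angle(np.mean(np.exp(6j*np.radians(a-30)))))/6;print("yaw mod60",yaw)
m=ray(c,[((380.5)/9-.5+175,140.5/9-.5+95)],.068)[0,:2]-C;print("mark az",np.degrees(np.arctan2(m[1],m[0])),np.linalg.norm(m))
# box: dust cap top z .053
print("dust",ray(c,[(269,67)],.053)[0,:2]-C)
# wrench: pin on its top, handle band
o=get_obs();e=o["ee_pos"];Rm=R.from_rotvec(o["ee_rot"]).as_matrix()
ht=e[2]+.0164+.024
cam=c["pose"]
for z in(ht,ht-.006): 
    b=ray(c,[(313,288.5)],z)[0];p=ray(c,[(314.8,48)],z)[0];print(z,"band tool",Rm.T@(b-e),"pin tool",Rm.T@(p-e),np.linalg.norm((p-b)[:2]))
for n in("top","scene"):
    t=dict(np.load({"top":"t5.npz","scene":"s5.npz"}[n])); R0=e+Rm@[.141,0,-.03+.0]
    u=proj(t,[R0])[0];print(n,u)
    a=t["frame"][int(u[1])-40:int(u[1])+40,int(u[0])-40:int(u[0])+40,::-1];cv2.imwrite(f"pics/r_{n}.png",a)
cv2.imwrite("pics/r.png",np.hstack([cv2.resize(cv2.imread(f"pics/r_{n}.png"),(400,400),interpolation=cv2.INTER_CUBIC) for n in("top","scene")]))
E
```

```text
cap [0.6192 0.0918] radii [0.0171 0.0174 0.0172 0.0167 0.017  0.0171] exp .01732
corner az [  53.9777   -5.2253  -67.259  -125.6925  173.9904  115.5836]
yaw mod60 24.229378408611453
mark az 26.27214891904124 0.014979691207221493
dust [0.054  0.0032]
0.14917928038477676 band tool [ 0.004  -0.0011 -0.0404] pin tool [ 0.1026 -0.0008 -0.0405] 0.09861928486546885
0.14317928038477676 band tool [-0.0001 -0.0011 -0.0344] pin tool [ 0.1033 -0.0007 -0.0345] 0.10343081801158563
top [273.5143 134.4936]
scene [346.6072 220.085 ]
```

View pics/r.png

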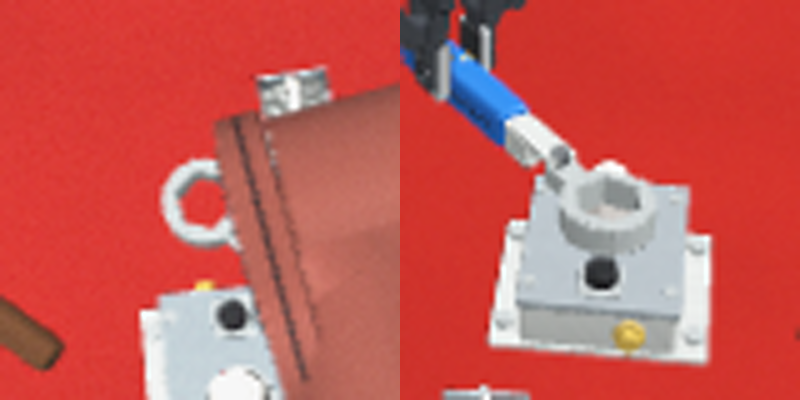

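```bash
python3 - <<'E'
from h import *
np.set_printoptions(precision=4,suppress=True)
t=dict(np.load("t5.npz"));s=dict(np.load("s5.npz"))
o=get_obs();e=o["ee_pos"];Rm=R.from_rotvec(o["ee_rot"]).as_matrix()
ut=np.array([233+205.5/5-.5,94+202.5/5-.5]);us=np.array([306+606.5/5-80-.5,180+198/5-.5]);print(ut,us)
def P(c): T=np.linalg.inv(c["pose"])[:3];return T
n=[cv2.undistortPoints(u.reshape(1,1,2),K(c),c["dist"])[0,0] for u,c in((ut,t),(us,s))]
X=cv2.triangulatePoints(P(t),P(s),n[0].reshape(2,1),n[1].reshape(2,1));X=(X[:3]/X[3]).ravel()
print("ring top",X,"tool",Rm.T@(X-e),proj(t,[X]),proj(s,[X]))
print([ (z,ray(t,[ut],z)[0],Rm.T@(ray(t,[ut],z)[0]-e)) for z in(.143,.135)])
# cap dome by scene/top before-move pictures
a=cv2.imread("pics/top0.png")[:,:,::-1];b=cv2.imread("pics/scene0.png")[:,:,::-1]
print("cap proj wrist est: top",proj(t,[[.6192,.0918,.068],[.6192,.0918,.08]]),"scene",proj(s,[[.6192,.0918,.068],[.6192,.0918,.08]]))
cv2.imwrite("pics/cmp.png",np.hstack([cv2.resize(i[v-20:v+20,u-20:u+20,::-1],(400,400),interpolation=cv2.INTER_CUBIC) for i,u,v in((a,281,173),(b,347,220))]))
E
```

```text
[273.6 134. ] [346.8 219.1]
ring top [0.7209 0.1013 0.1422] tool [ 0.1412  0.0004 -0.0335] [[273.4183 134.0316]] [[346.5902 219.1069]]
[(0.143, array([0.7208, 0.1007, 0.143 ]), array([ 0.1407,  0.0007, -0.0344])), (0.135, array([0.7228, 0.1015, 0.135 ]), array([ 0.1428,  0.0016, -0.0264]))]
cap proj wrist est: top [[279.5455 172.3634]
 [279.1738 171.7721]] scene [[347.19   217.2184]
 [347.3558 213.9587]]
```

View pics/cmp.png

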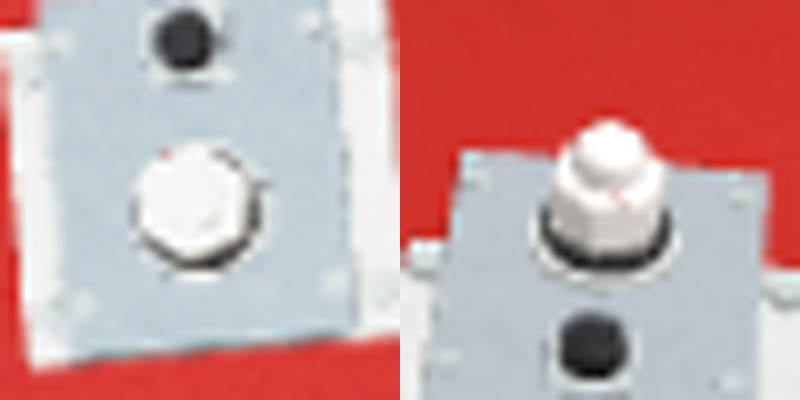

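```bash
python3 -m pendant '[[[1,0,0,0,-0.07],[1,0,0,0,-0.11],[1,0,0,0,-0.11],[1,0,0,0,-0.11],[1,0,0,0,-0.11],[1,0,0,0,-0.11],[1,0,0,0,-0.06],[1,-1,-0.25,0,0],[1,-2,-0.5,0,0],[1,-2,-0.5,0,0],[1,0,0,0.8,0],[1,0,0,0,0],[1,0,0,0,0]]]'
python3 go.py .6051 -.0489 .06 84.8
```

```text
clock: 12.75
ee_pos: [0.6051, -0.0478, 0.1006]
ee_rot: [-2.321, -2.117, 0.001]
wrist_force: [0.4, 0.7, -1.0]
finger_gap: 0.226
clock 12.75 pos [ 0.6051 -0.0478  0.1006] yaw 84.7 tilt 0.04 | cm [-0.11  0.02  4.06] turn -0.001 rad | F [ 0.4  0.7 -1. ] M [-0.09  0.01 -0.02] gap 0.226 j7 -0.30
```

```bash
python3 -m pendant '[[[1,-0.1,0,1.5,0],[1,0,0,1.5,0],[1,0,0,0.8,0],[1,0,0,0,0]]]'|grep -E 'pos|force'
python3 -m pendant '[[[1,0,0,0.4,0],[1,0,0,0.2,0],[1,0,0,0,0],[1,0,0,0,0]]]' |grep -E 'pos|force'; python3 go.py .6051 -.0489 .0536 84.8
```

```text
ee_pos: [0.6044, -0.0474, 0.0612]
wrist_force: [-1.2, 0.2, -1.3]
ee_pos: [0.6059, -0.0479, 0.0573]
wrist_force: [0.8, -0.3, -0.9]
clock 13.42 pos [ 0.6059 -0.0479  0.0573] yaw 84.9 tilt 0.04 | cm [-0.11 -0.07  0.37] turn 0.002 rad | F [ 0.8 -0.3 -0.9] M [-0.11  0.04  0.01] gap 0.227 j7 -0.32
```

```bash
python3 -m pendant '[[[1,0,0,0.3,0],[1,0,0,0,0]]]'|grep -E 'pos|force'
for i in 1; do python3 -m pendant '[[[1,0,0,0.15,0],[1,0,0,0,0]]]'; python3 -m pendant '[[[1,0,0,0.15,0],[1,0,0,0,0]]]'; python3 -m pendant '[[[1,0,0,0.15,0],[1,0,0,0,0]]]'; done|grep -E 'pos|force'; python3 go.py .6051 -.0489 .0536 84.8
```

```text
ee_pos: [0.6056, -0.048, 0.0537]
wrist_force: [-0.4, -0.1, -2.2]
ee_pos: [0.6055, -0.048, 0.0522]
wrist_force: [-0.3, 0.5, -0.9]
ee_pos: [0.6059, -0.048, 0.051]
wrist_force: [-0.2, -0.1, 0.8]
ee_pos: [0.6061, -0.0479, 0.0497]
wrist_force: [-1.1, -1.1, 4.5]
clock 14.08 pos [ 0.6061 -0.0479  0.0497] yaw 84.9 tilt 0.06 | cm [-0.11 -0.09 -0.39] turn 0.002 rad | F [-1.1 -1.1  4.5] M [0.54 0.01 0.02] gap 0.227 j7 -0.32
```

```bash
python3 -m pendant '[[[1,-0.1,0,0,0],[1,0,0,0,0]]]'|grep -E 'pos|force'; python3 -m pendant '[[[1,0,-0.1,0,0],[1,0,0,0,0]]]' |grep -E 'pos|force'; python3 -m pendant '[[[1,0,-0.1,0,0],[1,0,0,0,0]]]' |grep -E 'pos|force'; python3 go.py .6051 -.0489 .0536 84.8
```

```text
ee_pos: [0.606, -0.0488, 0.0498]
wrist_force: [0.4, 0.5, 3.9]
ee_pos: [0.6046, -0.0489, 0.0495]
wrist_force: [0.1, -0.5, 4.4]
ee_pos: [0.6033, -0.0493, 0.0491]
wrist_force: [2.4, -1.4, -2.0]
clock 14.58 pos [ 0.6033 -0.0493  0.0491] yaw 84.9 tilt 0.03 | cm [ 0.05  0.18 -0.45] turn 0.001 rad | F [ 2.4 -1.4 -2. ] M [-0.27 -0.43 -0.28] gap 0.233 j7 -0.32
```

```bash
for i in 1; do python3 -m pendant '[[[1,0,0,0.2,0],[1,0,0,0,0]]]'; python3 -m pendant '[[[1,0,0,0.2,0],[1,0,0,0,0]]]'; done|grep -E 'pos|force'; python3 go.py .6051 -.0489 .0346 84.8
```

```text
ee_pos: [0.6029, -0.0495, 0.0464]
wrist_force: [1.7, -2.4, -1.8]
ee_pos: [0.6032, -0.0492, 0.0446]
wrist_force: [2.5, -2.3, -1.2]
clock 14.92 pos [ 0.6032 -0.0492  0.0446] yaw 84.9 tilt 0.05 | cm [0.05 0.19 1.  ] turn 0.001 rad | F [ 2.5 -2.3 -1.2] M [-0.44 -0.42 -0.31] gap 0.232 j7 -0.32
```

```bash
for i in 1; do python3 -m pendant '[[[1,-0.05,0.05,0.3,0],[1,0,0,0,0]]]'; python3 -m pendant '[[[1,0,0,0.3,0],[1,0,0,0,0]]]';  python3 -m pendant '[[[1,0,0,0.3,0],[1,0,0,0,0]]]'; done|grep -E 'pos|force'; python3 go.py .6051 -.0489 .0346 84.8
```

```text
ee_pos: [0.6034, -0.0493, 0.0415]
wrist_force: [1.3, -0.4, -2.0]
ee_pos: [0.6036, -0.0493, 0.0387]
wrist_force: [0.5, -0.4, -1.4]
ee_pos: [0.6036, -0.0493, 0.0357]
wrist_force: [0.4, -0.3, -2.3]
clock 15.42 pos [ 0.6036 -0.0493  0.0357] yaw 84.9 tilt 0.04 | cm [0.05 0.15 0.11] turn 0.002 rad | F [ 0.4 -0.3 -2.3] M [-0.23 -0.12 -0.11] gap 0.226 j7 -0.33
```

```bash
cat > tq.py <<'E'
from h import *
C=np.array([.6172,.0913]);cr=lambda a,b:a[0]*b[1]-a[1]*b[0]
S=[]
o=get_obs();e=o["ee_pos"];Rm=R.from_rotvec(o["ee_rot"]).as_matrix();F=o["wrist_force"];M=o["moment"][2]
y=np.arctan2(Rm[1,0],Rm[0,0]);d=e[:2]-C;x=Rm[:2,0]
print("t %.2f yaw %.4f phi %.4f r %.4f z %.4f | Fxy tool %s Fz %.1f Mz %.2f Tcap %.2f Tpin %.2f gap %.3f"%(o["clock"],y,np.arctan2(d[1],d[0])%(2*np.pi)-np.pi,np.hypot(*d),e[2],np.round(Rm.T@F,1)[:2],F[2],M,M-cr(-d,F),M-cr(.0992*x,F),o["finger_gap"]))
E
python3 -m pendant '[[[1,0,0,0.1,0],[1,0,0,0,0],[1,0,0,0,0],[1,0,0,0,0]]]'>/dev/null;python3 tq.py
python3 -m pendant '[[[1,0.02,-0.71,0,0.05],[1,0.02,-0.71,0,0.05],[1,0,0,0,0]]]' >/dev/null;python3 tq.py
python3 -m pendant '[[[1,0.02,-0.71,0,0.05],[1,0.02,-0.71,0,0.05],[1,0,0,0,0]]]' >/dev/null;python3 tq.py
```

```text
t 15.75 yaw 1.4819 phi 1.4766 r 0.1412 z 0.0354 | Fxy tool [-0.6 -0.6] Fz -1.7 Mz 0.01 Tcap -0.07 Tpin -0.04 gap 0.228
t 16.00 yaw 1.3791 phi 1.3735 r 0.1416 z 0.0355 | Fxy tool [-1.   3.1] Fz -2.6 Mz -0.13 Tcap 0.31 Tpin 0.17 gap 0.228
t 16.25 yaw 1.2813 phi 1.2774 r 0.1415 z 0.0357 | Fxy tool [-0.4  3.3] Fz -3.5 Mz -0.11 Tcap 0.36 Tpin 0.22 gap 0.229
```

```bash

python3 -m pendant '[[[1,0.02,-0.71,0,0.05],[1,0.02,-0.71,0,0.05],[1,0,0,0,0]]]' >/dev/null;python3 tq.py
python3 -m pendant '[[[1,0.02,-0.71,0,0.05],[1,0,0,0,0]]]' >/dev/null;python3 tq.py
python3 -m pendant '[[[1,0.02,-0.71,0,0.05],[1,0,0,0,0]]]' >/dev/null;python3 tq.py
```

```text
t 16.50 yaw 1.1823 phi 1.1776 r 0.1414 z 0.0357 | Fxy tool [0.  4.5] Fz -3.3 Mz -0.13 Tcap 0.50 Tpin 0.31 gap 0.235
t 16.67 yaw 1.1330 phi 1.1278 r 0.1414 z 0.0356 | Fxy tool [-0.2  3.4] Fz -2.3 Mz -0.12 Tcap 0.36 Tpin 0.21 gap 0.229
t 16.83 yaw 1.0832 phi 1.0770 r 0.1414 z 0.0355 | Fxy tool [-0.1  4. ] Fz -2.3 Mz -0.13 Tcap 0.44 Tpin 0.27 gap 0.225
```

```bash
for i in 1; do
python3 -m pendant '[[[1,0.01,-0.56,0,0.04],[1,0,0,0,0]]]' >/dev/null;python3 tq.py
python3 -m pendant '[[[1,0.01,-0.56,0,0.04],[1,0,0,0,0]]]' >/dev/null;python3 tq.py
python3 -m pendant '[[[1,0.01,-0.56,0,0.04],[1,0,0,0,0]]]' >/dev/null;python3 tq.py; done
```

```text
t 17.00 yaw 1.0437 phi 1.0383 r 0.1413 z 0.0355 | Fxy tool [-0.4  4. ] Fz -2.8 Mz -0.10 Tcap 0.47 Tpin 0.30 gap 0.228
t 17.17 yaw 1.0037 phi 0.9976 r 0.1414 z 0.0354 | Fxy tool [-0.4  3.6] Fz -1.9 Mz -0.10 Tcap 0.41 Tpin 0.26 gap 0.228
t 17.33 yaw 0.9636 phi 0.9572 r 0.1413 z 0.0354 | Fxy tool [-0.2  4.8] Fz -2.2 Mz -0.06 Tcap 0.63 Tpin 0.42 gap 0.230
```

```bash
for i in 1; do
python3 -m pendant '[[[1,0,-0.28,0,0.02],[1,0,0,0,0]]]' >/dev/null;python3 tq.py
python3 -m pendant '[[[1,0,-0.28,0,0.02],[1,0,0,0,0]]]' >/dev/null;python3 tq.py
python3 -m pendant '[[[1,0,-0.28,0,0.02],[1,0,0,0,0]]]' >/dev/null;python3 tq.py; done
```

```text
t 17.50 yaw 0.9436 phi 0.9398 r 0.1413 z 0.0355 | Fxy tool [1.5 3.6] Fz -2.4 Mz 0.07 Tcap 0.57 Tpin 0.42 gap 0.230
t 17.67 yaw 0.9230 phi 0.9189 r 0.1413 z 0.0355 | Fxy tool [1.6 4.9] Fz -1.4 Mz 0.01 Tcap 0.70 Tpin 0.50 gap 0.226
t 17.83 yaw 0.9029 phi 0.9000 r 0.1413 z 0.0356 | Fxy tool [1.7 4.7] Fz -2.5 Mz 0.15 Tcap 0.82 Tpin 0.62 gap 0.230
```

```bash
for i in 1; do
python3 -m pendant '[[[1,0,-0.28,0,0.02],[1,0,0,0,0]]]' >/dev/null;python3 tq.py
python3 -m pendant '[[[1,0,-0.28,0,0.02],[1,0,0,0,0]]]' >/dev/null;python3 tq.py
python3 -m pendant '[[[1,0,-0.28,0,0.02],[1,0,0,0,0]]]' >/dev/null;python3 tq.py; done
```

```text
t 18.00 yaw 0.8830 phi 0.8806 r 0.1413 z 0.0356 | Fxy tool [1.9 4.8] Fz -2.8 Mz 0.23 Tcap 0.90 Tpin 0.70 gap 0.229
t 18.17 yaw 0.8628 phi 0.8641 r 0.1412 z 0.0357 | Fxy tool [2.6 6.6] Fz -3.9 Mz 0.31 Tcap 1.24 Tpin 0.96 gap 0.228
t 18.33 yaw 0.8424 phi 0.8469 r 0.1412 z 0.0358 | Fxy tool [3.  7.9] Fz -4.2 Mz 0.19 Tcap 1.31 Tpin 0.97 gap 0.228
```

```bash
for i in 1; do
python3 -m pendant '[[[1,0,-0.2,0,0.02],[1,0,0,0,0]]]' >/dev/null;python3 tq.py
python3 -m pendant '[[[1,0,-0.2,0,0.02],[1,0,0,0,0]]]' >/dev/null;python3 tq.py
python3 -m pendant '[[[1,0,-0.2,0,0.02],[1,0,0,0,0]]]' >/dev/null;python3 tq.py; done
```

```text
t 18.50 yaw 0.8224 phi 0.8330 r 0.1412 z 0.0358 | Fxy tool [2.6 8.5] Fz -3.1 Mz 0.21 Tcap 1.41 Tpin 1.05 gap 0.226
t 18.67 yaw 0.8023 phi 0.8189 r 0.1412 z 0.0358 | Fxy tool [2.9 7.7] Fz -4.2 Mz 0.19 Tcap 1.29 Tpin 0.96 gap 0.228
t 18.83 yaw 0.7824 phi 0.8046 r 0.1411 z 0.0358 | Fxy tool [3.6 9.2] Fz -3.8 Mz 0.19 Tcap 1.50 Tpin 1.10 gap 0.233
```

```bash
for i in 1; do
python3 -m pendant '[[[1,0,-0.2,0,0.02],[1,0,0,0,0]]]' >/dev/null;python3 tq.py
python3 -m pendant '[[[1,0,-0.2,0,0.02],[1,0,0,0,0],[1,0,0,0,0]]]' >/dev/null;python3 tq.py; done
python3 - <<'E'
from h import *
c=read_camera("wrist");cv2.imwrite("pics/w6.png",c["frame"][:320,200:440,::-1])
E
```

```text
t 19.00 yaw 0.7625 phi 0.7904 r 0.1411 z 0.0358 | Fxy tool [4.4 8.5] Fz -4.0 Mz 0.26 Tcap 1.48 Tpin 1.10 gap 0.227
t 19.25 yaw 0.7435 phi 0.7772 r 0.1410 z 0.0358 | Fxy tool [2.8 8.2] Fz -3.5 Mz 0.22 Tcap 1.39 Tpin 1.04 gap 0.231
```

View pics/w6.png

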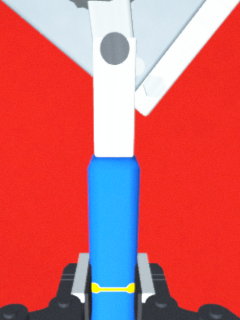

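```bash
for i in 1; do
python3 -m pendant '[[[1,0,0.2,0,-0.02],[1,0,0.2,0,-0.02],[1,0,0.2,0,-0.02],[1,0,0.2,0,-0.02],[1,0,0.2,0,-0.02],[1,0,0,0,0]]]' >/dev/null;python3 tq.py
python3 -m pendant '[[[1,0,0.28,0,-0.02],[1,0,0.28,0,-0.02],[1,0,0,0,0]]]' >/dev/null;python3 tq.py
python3 -m pendant '[[[1,0,0.28,0,-0.02],[1,0,0,0,0],[1,0,0,0,0]]]' >/dev/null;python3 tq.py; done
```

```text
t 19.80 yaw 0.8447 phi 0.8496 r 0.1413 z 0.0358 | Fxy tool [4.1 6.9] Fz -3.6 Mz 0.19 Tcap 1.17 Tpin 0.88 gap 0.227
t 20.05 yaw 0.8851 phi 0.8845 r 0.1414 z 0.0356 | Fxy tool [2.9 6.1] Fz -3.1 Mz 0.45 Tcap 1.31 Tpin 1.06 gap 0.227
t 20.30 yaw 0.9042 phi 0.9016 r 0.1414 z 0.0356 | Fxy tool [2.4 4.8] Fz -2.7 Mz 0.27 Tcap 0.94 Tpin 0.74 gap 0.223
```

```bash
for i in 1; do
python3 -m pendant '[[[1,0,0.28,0,-0.02],[1,0,0.28,0,-0.02],[1,0,0,0,0]]]' >/dev/null;python3 tq.py
python3 -m pendant '[[[1,0,0.28,0,-0.02],[1,0,0,0,0]]]' >/dev/null;python3 tq.py
python3 -m pendant '[[[1,0,0.28,0,-0.02],[1,0,0,0,0],[1,0,0,0,0]]]' >/dev/null;python3 tq.py; done
```

```text
t 20.55 yaw 0.9450 phi 0.9392 r 0.1414 z 0.0354 | Fxy tool [3.8 2.5] Fz -1.7 Mz -0.03 Tcap 0.32 Tpin 0.22 gap 0.226
t 20.72 yaw 0.9651 phi 0.9582 r 0.1415 z 0.0354 | Fxy tool [4.6 1.4] Fz -2.3 Mz -0.20 Tcap 0.00 Tpin -0.06 gap 0.229
t 20.97 yaw 0.9843 phi 0.9765 r 0.1416 z 0.0353 | Fxy tool [4.4 2.8] Fz -1.7 Mz -0.18 Tcap 0.21 Tpin 0.10 gap 0.228
```

```bash
for i in 1; do
python3 -m pendant '[[[1,0.05,0.28,0,-0.02],[1,0,0,0,0],[1,0,0,0,0]]]' >/dev/null;python3 tq.py
python3 -m pendant '[[[1,0.05,0.28,0,-0.02],[1,0,0,0,0],[1,0,0,0,0]]]' >/dev/null;python3 tq.py
python3 -m pendant '[[[1,0,0.28,0,-0.02],[1,0,0,0,0],[1,0,0,0,0]]]' >/dev/null;python3 tq.py; done
```

```text
t 21.22 yaw 1.0028 phi 0.9954 r 0.1417 z 0.0352 | Fxy tool [2.7 1.5] Fz -2.8 Mz -0.20 Tcap 0.01 Tpin -0.05 gap 0.225
t 21.47 yaw 1.0219 phi 1.0142 r 0.1417 z 0.0351 | Fxy tool [0.4 0.1] Fz -1.8 Mz -0.11 Tcap -0.09 Tpin -0.10 gap 0.230
t 21.72 yaw 1.0419 phi 1.0334 r 0.1415 z 0.0351 | Fxy tool [-0.4  0.2] Fz -2.3 Mz -0.04 Tcap -0.00 Tpin -0.01 gap 0.229
```

```bash
for i in 1; do
python3 -m pendant '[[[1,0,0,-0.3,0],[1,0,0,-0.3,0],[1,0,0,0,0]]]' >/dev/null;python3 tq.py
python3 -m pendant '[[[1,0,0,-0.3,0],[1,0,0,-0.3,0],[1,0,0,0,0]]]' >/dev/null;python3 tq.py
python3 -m pendant '[[[1,0,0,-0.4,0],[1,0,0,-0.4,0],[1,0,0,0,0]]]' >/dev/null;python3 tq.py; done
```

```text
t 21.97 yaw 1.0419 phi 1.0361 r 0.1410 z 0.0420 | Fxy tool [ 0.6 -0.4] Fz -0.5 Mz -0.01 Tcap -0.07 Tpin -0.06 gap 0.228
t 22.22 yaw 1.0419 phi 1.0370 r 0.1409 z 0.0481 | Fxy tool [ 0.3 -0. ] Fz -0.9 Mz -0.04 Tcap -0.05 Tpin -0.05 gap 0.235
t 22.47 yaw 1.0418 phi 1.0378 r 0.1408 z 0.0563 | Fxy tool [0.4 0.3] Fz -2.4 Mz 0.01 Tcap 0.05 Tpin 0.04 gap 0.226
```

```bash
python3 -m pendant '[[[1,0,0,-1.5,0],[1,0,0,-2.5,0],[1,0,0,-1.5,0],[1,-1.2,0.5,0,0],[1,-2.5,1.1,0,0],[1,-2.5,1.1,0,0],[1,-2.5,1.1,0,0],[1,-2.5,1.1,0,0],[1,-2.5,1.1,0,0],[1,-2.5,1.1,0,0],[1,-2.5,1.1,0,0],[1,-1.4,0.6,0,0],[1,0,0,0,0],[1,0,0,2.5,0],[1,0,0,2.5,0],[1,0,0,2.5,0],[1,0,0,2,0],[1,0,0,0,0]]]' >/dev/null; python3 go.py .52 -.25 -.0164 59.7
```

```text
clock 23.97 pos [ 0.517  -0.2461  0.0113] yaw 59.7 tilt 0.38 | cm [-0.19  0.48  2.77] turn 0.001 rad | F [-1.1  0.5 -1.8] M [-0.06  0.14  0.02] gap 0.234 j7 -0.34
```

```bash
python3 -m pendant '[[[1,0,0,1.2,0],[1,0,0,0.8,0],[1,0,0,0,0],[1,0,0,0,0]]]' | grep -E 'pos|force'
python3 -m pendant '[[[1,0,0,0.3,0],[1,0,0,0,0]]]' | grep -E 'pos|force';python3 -m pendant '[[[1,0,0,0.2,0],[1,0,0,0,0]]]' | grep -E 'pos|force';python3 -m pendant '[[[1,0,0,0.15,0],[1,0,0,0,0]]]' | grep -E 'pos|force'
```

```text
ee_pos: [0.5199, -0.2479, -0.0043]
wrist_force: [0.2, 0.2, -2.1]
ee_pos: [0.52, -0.2482, -0.0073]
wrist_force: [-0.6, -0.3, -2.3]
ee_pos: [0.5197, -0.2481, -0.0096]
wrist_force: [-0.1, 0.1, -1.6]
ee_pos: [0.5196, -0.248, -0.0113]
wrist_force: [-0.0, 0.2, -1.9]
```

```bash
python3 -m pendant '[[[1,0,0,0.25,0],[1,0,0,0,0]]]' | grep -E 'pos|force';python3 -m pendant '[[[1,0,0,0.15,0],[1,0,0,0,0]]]' | grep -E 'pos|force';python3 -m pendant '[[[1,0,0,0.1,0],[1,0,0,0,0]]]' | grep -E 'pos|force'
```

```text
ee_pos: [0.5194, -0.2479, -0.0141]
wrist_force: [-0.1, -0.2, -1.5]
ee_pos: [0.5195, -0.248, -0.0155]
wrist_force: [0.1, 0.5, -2.2]
ee_pos: [0.5198, -0.248, -0.0161]
wrist_force: [0.5, -0.0, -1.0]
```

```bash
python3 -m pendant '[[[1,0,0,0.05,0],[-1,0,0,0,0],[-1,0,0,0,0],[-1,0,0,0,0],[-1,0,0,0,0],[-1,0,0,0,0],[-1,0,0,0,0],[-1,0,0,0,0],[-1,0,0,-1,0],[-1,0,0,-3,0],[-1,0,0,-3,0],[-1,0,0,-3,0],[-1,0,0,-3,0],[-1,0,0,-2,0],[-1,-3,0,0,0],[-1,-3,0,0,0],[-1,0,0,0,0],[-1,0,0,0,0],[-1,0,0,0,0]]]'
python3 - <<'E'
from h import *
c=read_camera("wrist");t=read_camera("scene")
cv2.imwrite("pics/f.png",np.vstack([cv2.resize(c["frame"][:,:,::-1],(480,300)),cv2.resize(t["frame"][120:300,130:418,::-1],(480,300),interpolation=cv2.INTER_CUBIC)]))
m=hsv(c,(100,120,60),(125,255,255));w=ray(c,np.argwhere(m)[:,::-1],.024)[:,:2];f=cv2.fitLine(w.astype(np.float32),cv2.DIST_L2,0,.01,.01).ravel();print(f,np.degrees(np.arctan2(f[1],f[0])))
E
```

```text
clock: 26.88
ee_pos: [0.4896, -0.2994, 0.1338]
ee_rot: [2.725, 1.563, 0.001]
wrist_force: [-0.0, 0.5, -0.7]
finger_gap: 1.003
[ 0.5115986   0.8592246   0.52634084 -0.23776858] 59.22963
```

View pics/f.png

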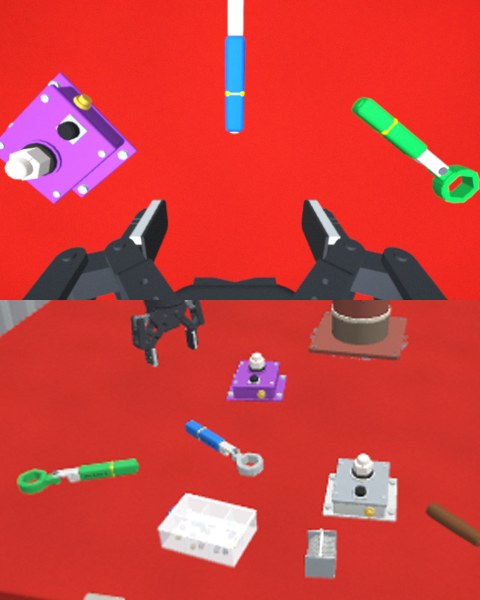

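The wrench lies flat with its handle straight, well clear of the box. The gripper is open and above everything, and the other things look unmoved.

```bash
python3 -c "from bench import *; print(close_job())"
```

```text
the job is handed in; nothing more can be done
None
```

The job is handed in: I tightened the cap until the wrench handle broke away, then lifted the wrench off and laid it on the ledge. It used about 27 s of the 72 s allowed, and the hand-in gave no verdict.

- **Grasp:** The first grasp closed on nothing. The fingertips turned out to be about 21 mm shorter than the reported tool position, which I found by touching the ledge. I corrected for that and gripped the yellow band.
- **Fitting the ring:** It first touched the top of the hex slightly off-centre. I slid it 1–3 mm until it dropped over, and the underside ended about 2 mm above the seal ring.
- **Tightening:** The cap turned at roughly 0.3–0.6 N m, then bedded. The torque about the breakaway pin levelled off at about 1.0 N m, or 1.3–1.5 N m at the cap. I took the handle about 0.12 rad past the break by my estimate, well short of its 0.26 rad stop, and the wrist picture showed the kink.
- **Taking the wrench off:** I eased back until forces and torque read about zero, in the middle of the free turn, then lifted it without any jam. The anticlockwise torque on the cap never read above about 0.1 N m.
- **Final check:** The last pictures show the wrench flat with its handle straight, its ring roughly 0.2 m from the cap. The other things look unmoved and the gripper is clear of everything.

**Not confirmed:** The seal ring's twist can't be seen directly, so I'm inferring that the cap is tight from the torque readings. Camera estimates of the cap's position also differed by up to 5 mm; contact with the cap settled it. I viewed 13 pictures, three over the budget of 10.

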